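# Lock the lid on the game pot and close up the row

## Robot

A 7-joint arm with a two-finger parallel gripper is mounted at the origin on the work surface. World frame = base frame: x ahead of the robot, y to its left, z up, the work surface at z = 0. Lengths are in mm, angles in rad, forces in N, time in s.
With the tool pointing down it reaches from about 400 to 925 mm from the base axis. Payload 5.6 kg.
Tool frame: the origin (TCP) lies midway between the tips of the shut fingers; the grasp point (between the pads) lies ctrl.grasp_offset behind it (ctrl.grasp_offset is the distance from the TCP to the grasp point, in mm); z points along the fingers, x is the direction in which the jaws open and shut, and the axes are right-handed (so a half turn about z gives the same grasp; the last joint's range is limited). The gripper opens to 85 mm and grips with 20 to 120 N. Pads are 22 mm wide; open, the fingers measure 114 mm over their backs; the gripper's body (76 mm by 85 mm) begins 54 mm behind the grasp point. The pads swing forward as they close: fully open they stand 13 mm farther back than shut.
Start: joints at [-1.309, 0.468, -0.012, 1.603, 0.006, 1.071, -0.056], TCP at [195.107, 620.034, 231.29] pointing down, gripper open.
Joint ranges: [-2.53, 2.53], [-0.31, 2.02], [-1.57, 1.55], [0.28, 2.44], [-1.29, 4.43], [0.15, 1.84], [-2.92, 2.92]. Speed limits (rad/s): [2.57, 2.57, 3.14, 3.14, 3.14, 3.14, 3.14].

## Interface

Orientations are given as a rotation vector (axis times angle).
In Python, from station import ctrl, optics, order gives the robot as it stands.
- The arm moves only by the tool carry_out, never from a script. Its argument "deltas" is a list of rows, each a list of 6 numbers: the shift along the world's x, y, z each as a share of 2.5 cm, from -1 to 1, then the turn, a rotation vector about the world's x, y, z each as a share of 0.1 rad, from -1 to 1. A call has 1 to 20 rows; each row shifts and turns the commanded pose from where the row before left it; what a row does not reach is not made up. A row lasts 1/8 s, in which the tool goes at most 62.5 mm and 10.7 degrees, less where a joint would pass 70% of its speed; a pose out of reach is approached as far as the arm can. A call with a number of a shift or a turn outside -1 to 1 is refused whole. A call with a gripper value outside its range is refused whole. "hand" is the finger opening in mm, from 0 to 85.4, set as the call begins (left out, the last holds). The fingers move at their own pace and stop on an object; "force" is the grip in N (left out, the last holds). Time passes only in rows, so rows that do not move let the fingers close. It gives the time, the measured TCP pose, the force and the opening at its end, in the units of the state.
- ctrl.observe(): the state, without advancing time (a new reading comes with each control period).
- optics.read_camera(name): name is "side" or "top"; returns a dict with "image" (400x640x3 uint8, red, green, blue), "z_map" (400x640 float32, mm along the optical axis (not along the pixel's ray), 0 where there is no reading), "K" (3x3 intrinsics, pixels), "extrinsics" (4x4, takes a point from camera to world coordinates). Camera axes: x right, y up, looking along -z (the intrinsics and any distortion apply to the point x, -y, -z); pixel columns grow to the right and rows downward; lengths in mm; the calibration is good to about 2 mm. A picture is of the moment at which its call begins.
- order.close_job(): hands the job in, once; it reports no verdict.
The state is a dict: "time_s": time; "q": joint angles; "qd": joint speeds; "joint_torque": joint torques, N m; "eef_pos": TCP position; "orientation": TCP orientation; "ft_force": force on the tool from outside, world axes, zero at the start; "moment": the same for the moment, N m; "gripper_width": opening from 0.0 (shut) to 1.0 (fully open).
Only numpy, scipy, OpenCV 4.12 (cv2) and the standard library are available. Lean on these libraries where they do the work, as an engineer would, in place of code of your own. Each camera call takes 0.05 s, during which the arm holds its last target. There are 200 camera calls.

## Task

Put the loose bar-grip lid on the open pot in the caddy, push it down and give it a quarter-turn clockwise until it locks. Then slide the closed pot along the caddy until it sits flush against the other pot, and let go. Leave everything else on the table where it is.

Things in the scene. Friction and masses are not known exactly. Their poses are not given: they have to be found in the camera images.
- lid_grip (a point): Loose wooden lid, 160 g: round disc 100 mm across, 7 mm thick; upright bar grip on it 70 mm long, 16 wide, 36 tall; lugs below. Starts upright on the table on its lugs, 62 mm tall in all. The point is on the lid's axis inside the grip: 24 mm above the disc's top, 12 below the grip's top, 50 above the lid's underside. x along the grip (both ways alike), z up.
- lid_lugs (a point): Middle of the lid's underside. The two lugs are one crossbar, 84 mm long (along x, parallel to the grip), 22 wide, 8 thick, on a stem 24 mm thick and 11 mm long between crossbar and disc.
- pot_mouth (a point): Open white square pot, 112 x 112 x 85 mm tall, 450 g, loose, upright in the caddy's channel (2 mm play each side), free to slide along it. The point is the middle of its flat top, z up. A straight slot through the top takes the lid's lugs: 92 mm long along this y, 28 mm wide along x, 8 mm deep; the lugs turn in the space below.
- plunger (a joint): Spring plunger (22 mm steel disc) in the middle of the slot: 0 when up (5 mm below the pot's top), 14 mm when the lid is fully down. 4 N to start it, 8 N fully down. Lid set in the slot, grip along the pot's y, not pushed: rests on it with lid_grip 45 mm above pot_mouth. Reads down as positive, metres.
- pot_catch (a point): Centre of the bayonet catch, on the pot's axis 8 mm below its top. With lid_grip pushed to 31 (disc touching) to 34 mm above pot_mouth the lid turns a quarter turn clockwise seen from above; stops bar other turns. Let go, the spring lifts the lugs 3 mm into the catch: locked, grip along the pot's x, lid_grip 37 mm above pot_mouth (disc 6 mm off the top).
- full_pot_mouth (a point): Middle of the top of the other white pot in the caddy, same size and height, fixed, its own lid already on and locked (that grip runs along x and reaches 49 mm above the point). Axes parallel to the open pot's. It may stand on either side (+y or -y) of the open pot. When the two pots touch, the two points are 112 mm apart.
- caddy: Wooden caddy fixed to the table, a shallow tray 132 x 336 mm with a channel 116 mm wide along its y; floor 10 mm and rims 35 mm above the table; origin at the middle of its underside. It holds both pots in a row, 30 to 90 mm apart at the start. Fixed things stand along the table edges: books (211 mm tall) on the far left, board on the right, boxes and a mug (120 mm) behind.
- cup_a_mid (a point): Bystander, not to be disturbed: an orange plastic cup standing upside down, 118 mm tall, 90 mm across its foot. The point is its centre, half-way up.
- cup_b_mid (a point): Bystander, not to be disturbed: a blue plastic cup standing upside down, 118 mm tall, 90 mm across its foot. The point is its centre, half-way up.
- small_lid_mid (a point): Bystander, not to be disturbed: a smaller wooden lid with a round knob (76 mm across, 40 mm tall over all); it belongs elsewhere. The point is its centre, half-way up.
- crosses_mid (a point): Bystander, not to be disturbed: a pile of three X-shaped game pieces, about 85 mm long, 30 mm tall. The point is its centre, half-way up.
- dice_cup_mid (a point): Bystander, not to be disturbed: an open dark dice cup, 72 mm across, 95 mm tall. The point is its centre, half-way up.
- nought_mid (a point): Bystander, not to be disturbed: an O-shaped game piece, 84 mm across, 12 mm tall. The point is its centre, half-way up.
Mind the look-alikes: they are no part of the job. What is shaped like the part that bears lid_grip but green, turquoise or yellow is not meant.

How it is judged (in metres and radians):
On the way, in this order (a step that is already met when the one before it is completed fails the run):
1. the lid is pushed down and turned into its locked position on the pot (angle between the x axis of lid_grip and the x axis of pot_mouth, either way round below 0.14 rad and z of lid_grip in the frame of pot_mouth between 0.026 and 0.041 m and horizontal distance between lid_grip and pot_mouth below 0.008 m), for 0.2 s.
2. the pot is slid flush against the other pot (distance between pot_mouth and full_pot_mouth below 0.116 m), for 0.2 s.
At the end, for the whole second after the job is handed in: The lid is locked on the pot: its grip within 8 degrees of the pot's x, sprung up into the catch (grip point 33.5 to 41 mm above the pot's top), centred within 8 mm; the pot is upright (within 3 degrees) and flush against the other pot (gap under 4 mm); pot and lid are at rest (angle between the x axis of lid_grip and the x axis of pot_mouth, either way round below 0.14 rad and z of lid_grip in the frame of pot_mouth between 0.0335 and 0.041 m and horizontal distance between lid_grip and pot_mouth below 0.008 m and distance between pot_mouth and full_pot_mouth below 0.116 m and angle between pot_mouth's own z axis and vertical below 0.05 rad and linear speed of each of pot, lid below 0.01 m/s); the robot touches nothing.
It fails at once if a bystander (cup, dice cup, small lid, crosses, nought) is pushed more than 30 mm from its place (distance of any of cup_a_mid, cup_b_mid, small_lid_mid, crosses_mid, dice_cup_mid, nought_mid from where it was at the start of the episode above 0.03 m).
It fails at once if a bystander is tipped over (angle between any of cup_a_mid, cup_b_mid, small_lid_mid, crosses_mid, dice_cup_mid, nought_mid's own z axis and vertical above 0.5 rad).
It also fails if it takes over 54 s, if anything falls off the work surface, if the arm or the gripper's body presses on something with over 40 N, if the wrist force passes 120 N, or if a joint passes its speed limit or range.

## Working session

There is one attempt and no reset: what is moved stays moved. The work goes in short steps, Python scripts to look and compute and a tool call to move; the robot and the scene stay as the last step left them, time stands still between calls to the robot, and variables do not carry over. Pictures are saved under pics/ and viewed, on a budget of 10 in all, crops included, one or two more only if the job needs it, and the job is handed in when it is done.

Besides the shell and the picture viewer there is one more tool, called after "Emit:" as name([rows], argument=value, ...), one row to a line, values as JSON. carry_out: Moves the arm, as the interface text tells. Its arguments: {"type":"object","properties":{"deltas":{"type":"array","items":{"type":"array","items":{"type":"number"}}},"hand":{"type":"number"},"force":{"type":"number"}},"required":["deltas"]}

```bash
mkdir -p pics; cat > h.py <<'E'
import numpy as np, cv2
from station import ctrl, optics, order
def shot(n,tag):
    d=optics.read_camera(n); np.savez(f'{tag}.npz',**d); cv2.imwrite(f'pics/{tag}.png',d['image'][:,:,::-1]); return d
def load(tag): return dict(np.load(f'{tag}.npz'))
def cloud(d):
    K,T,z=d['K'],d['extrinsics'],d['z_map']
    v,u=np.mgrid[:z.shape[0],:z.shape[1]]
    p=np.stack([(u-K[0,2])/K[0,0]*z,-(v-K[1,2])/K[1,1]*z,-z],-1)
    P=p@T[:3,:3].T+T[:3,3]; P[z==0]=np.nan
    return P
E
python3 - <<'E'
from h import *
print({k:np.round(v,3) if not isinstance(v,float) else v for k,v in ctrl.observe().items()}, ctrl.grasp_offset)
for n in('top','side'):
    d=shot(n,n+'0'); print(d['K'],d['extrinsics'].round(3), [k for k in d])
E
```

```text
{'time_s': 0.0, 'q': array([-1.309,  0.468, -0.012,  1.604,  0.006,  1.071, -0.056]), 'qd': array([-0.001, -0.001,  0.002,  0.   , -0.001,  0.001,  0.001]), 'joint_torque': array([ 0.0000e+00, -5.3238e+01,  2.2000e-02, -2.5130e+01,  1.2000e-02,
        8.0000e-03,  0.0000e+00]), 'eef_pos': array([194.981, 619.449, 230.305]), 'orientation': array([ 2.532e+00,  1.858e+00, -2.000e-03]), 'ft_force': array([-0.256, -0.607,  0.03 ]), 'moment': array([-0.006,  0.011,  0.052]), 'gripper_width': 1.0016255877422038} 18.700000000000003
[[476.82553423   0.         323.06980798]
 [  0.         476.82553423 201.55645715]
 [  0.           0.           1.        ]] [[ 7.00000e-03  9.97000e-01 -7.90000e-02  3.60208e+02]
 [-1.00000e+00  7.00000e-03 -4.00000e-03  5.03610e+01]
 [-4.00000e-03  7.90000e-02  9.97000e-01  1.54299e+03]
 [ 0.00000e+00  0.00000e+00  0.00000e+00  1.00000e+00]] ['image', 'z_map', 'K', 'extrinsics']
[[514.68258747   0.         314.75160867]
 [  0.         514.68258747 193.8402106 ]
 [  0.           0.           1.        ]] [[ 9.590000e-01  1.290000e-01 -2.520000e-01  6.668100e+01]
 [-2.830000e-01  4.940000e-01 -8.220000e-01 -1.339868e+03]
 [ 1.800000e-02  8.600000e-01  5.110000e-01  9.387150e+02]
 [ 0.000000e+00  0.000000e+00  0.000000e+00  1.000000e+00]] ['image', 'z_map', 'K', 'extrinsics']
```

View pics/top0.png

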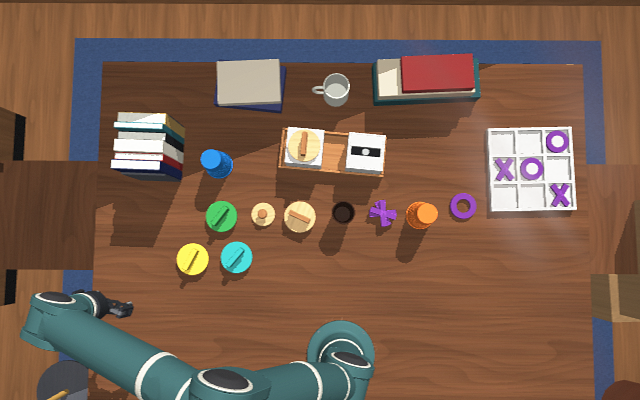

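View pics/side0.png

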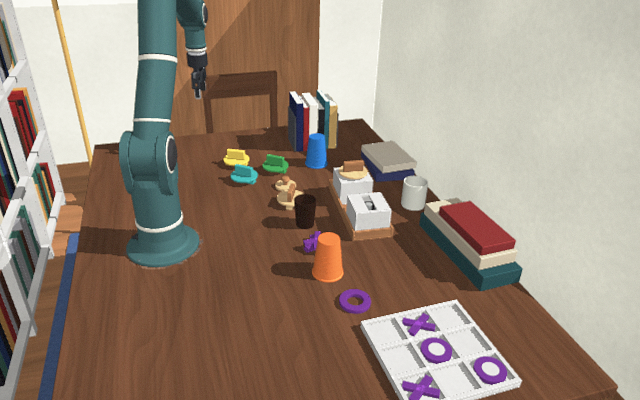

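Top view: the loose wooden lid with a bar grip is at (299,217). The look-alikes are green (221,217), yellow (193,260), turquoise (236,257) and the small round-knob lid (263,214). Only the wooden one with a bar fits. The full pot is at (303,146), the open pot with its slot at (365,152), to the right (-y). I'll measure these and check with a crop.

```bash
python3 - <<'E'
from h import *
d=load('top0'); P=cloud(d); im=d['image']
cv2.imwrite('pics/crop1.png',cv2.resize(im[110:250,250:400,::-1],None,fx=5,fy=5,interpolation=cv2.INTER_CUBIC)[:600])
def reg(u0,u1,v0,v1,z0,z1,name):
    m=np.zeros(P.shape[:2],bool); m[v0:v1,u0:u1]=1
    m&=(P[...,2]>z0)&(P[...,2]<z1)
    Q=P[m]
    if len(Q)<5: print(name,len(Q)); return
    r=cv2.minAreaRect(Q[:,:2].astype(np.float32)); 
    print(name,len(Q),'med',np.median(Q,0).round(1),'rect',np.round(r[0],1),np.round(r[1],1),round(r[2],1),'zq',np.percentile(Q[:,2],[5,50,95]).round(1))
    return Q
reg(275,325,195,240,45,75,'lid grip')
reg(275,325,195,240,12,35,'lid disc')
reg(340,392,125,185,85,110,'open pot top')
reg(280,326,120,175,85,110,'full pot top+')
reg(280,326,120,175,112,160,'full lid+grip')
reg(280,326,120,175,125,160,'full grip')
reg(270,395,120,185,25,45,'caddy rim')
reg(200,236,145,182,100,135,'blue'); reg(405,440,195,232,100,135,'orange')
reg(250,276,200,230,20,50,'small');reg(330,356,200,226,60,110,'dice');reg(365,400,195,230,10,40,'cross')
reg(205,240,198,235,40,75,'green')
E
```

```text
lid grip 116 med [432.  131.3  60.7] rect [431.9 130.6] [68.3 16. ] 65.6 zq [55.4 60.7 66.5]
lid disc 641 med [430.4 130.4  24.9] rect [432.  130.8] [97.2 96.8] 26.8 zq [19.4 24.9 30.4]
open pot top 1095 med [629.8 -73.9  93.9] rect [631.3 -73.3] [112.8 113. ] 84.4 zq [88.7 93.9 99.2]
full pot top+ 1073 med [641.4 112.5 101.9] rect [646.9 115.4] [112.2 113.1] 85.2 zq [ 89.9 101.9 109.1]
full lid+grip 170 med [644.4 114.7 140.9] rect [641.6 110.7] [83.2 80.2] 5.4 zq [112.5 140.9 147. ]
full grip 133 med [645.8 114.7 142.3] rect [646.6 115.6] [16.4 69.9] 85.1 zq [135.5 142.3 147.2]
caddy rim 605 med [588.8  38.8  33.6] rect [639.9  27.3] [335.9 133.5] 85.1 zq [27.1 33.6 39.5]
blue 358 med [599.6 395.  116.5] rect [600.3 396.6] [61.2 60.8] 36.4 zq [105.6 116.5 121.9]
orange 358 med [ 440.9 -253.9  116.7] rect [ 440.2 -254.6] [60.9 60.7] 67.6 zq [108.5 116.7 122. ]
small 78 med [440.2 249.4  36.5] rect [440.7 249. ] [29.3 29.1] 0.7 zq [28.8 36.5 42.6]
dice 154 med [452.1  -8.2  91.4] rect [443.6  -5.7] [67.4 70.1] 0.4 zq [65.9 91.4 98.8]
cross 402 med [ 445.2 -133.5   26.2] rect [ 442.7 -131.1] [83.2 76.2] 47.5 zq [15.  26.2 33.9]
green 144 med [433.  379.1  59.3] rect [433.1 380.8] [18.2 69. ] 53.3 zq [44.7 59.3 64.9]
```

View pics/crop1.png

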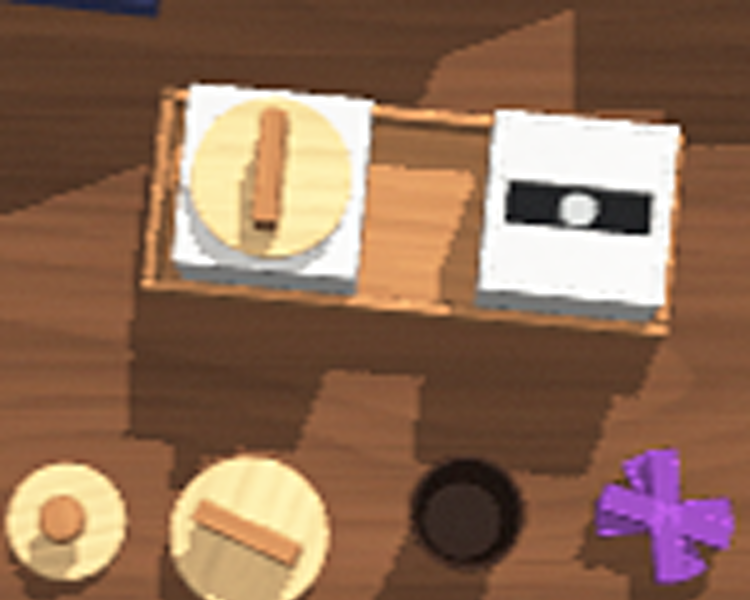

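Crop: the wooden lid with the bar grip is at crop (250,530). The open pot's slot is at (578,208), and the full pot's grip at (268,170) runs along pot x. Measured heights (62, 95, 144) and sizes all match.

Going over the lid: target (432,130.7), jaw yaw −24.4°.

Emit:
carry_out([
  [0.474,-0.978,-0.16,0,0,-0.846],
  [0.474,-0.978,-0.16,0,0,-0.846],
  [0.474,-0.978,-0.16,0,0,-0.846],
  [0.474,-0.978,-0.16,0,0,-0.846],
  [0.474,-0.978,-0.16,0,0,-0.846],
  [0.474,-0.978,-0.16,0,0,-0.846],
  [0.474,-0.978,-0.16,0,0,-0.846],
  [0.474,-0.978,-0.16,0,0,-0.846],
  [0.474,-0.978,-0.16,0,0,-0.846],
  [0.474,-0.978,-0.16,0,0,-0.846],
  [0.474,-0.978,-0.16,0,0,-0.846],
  [0.474,-0.978,-0.16,0,0,-0.846],
  [0.474,-0.978,-0.16,0,0,-0.846],
  [0.474,-0.978,-0.16,0,0,-0.846],
  [0.474,-0.978,-0.16,0,0,-0.846],
  [0.474,-0.978,-0.16,0,0,-0.846],
  [0.474,-0.978,-0.16,0,0,-0.846],
  [0.474,-0.978,-0.16,0,0,-0.846],
  [0.474,-0.978,-0.16,0,0,-0.846],
  [0.474,-0.978,-0.16,0,0,-0.846],
], hand=60)

```text
time_s: 2.6
eef_pos: [432.8, 129.3, 151.0]
orientation: [3.069, -0.673, 0.0]
ft_force: [0.6, 0.9, 0.2]
gripper_width: 0.705
```

Emit:
carry_out([
  [0,0,0,0,0,0],
  [0,0,0,0,0,0],
])

```text
time_s: 2.85
eef_pos: [432.0, 131.2, 151.2]
orientation: [-3.071, 0.664, 0.0]
ft_force: [-0.9, 0.1, 0.4]
gripper_width: 0.704
```

```bash
cat >> h.py <<'E'
from scipy.spatial.transform import Rotation as R
def st():
    o=ctrl.observe(); r=R.from_rotvec(o['orientation']).as_matrix()
    print('t',round(o['time_s'],2),'pos',o['eef_pos'].round(1) if hasattr(o['eef_pos'],'round') else o['eef_pos'],'xyaw',np.degrees(np.arctan2(r[1,0],r[0,0])).round(2),'tz',r[:,2].round(4),'F',np.round(o['ft_force'],1),'M',np.round(o['moment'],2),'w',round(o['gripper_width']*85.4,1),'q7',round(o['q'][6],2))
E
python3 -c "
from h import *
st()"
```

```text
t 2.85 pos [432.  131.2 151.2] xyaw -24.41 tz [-3.e-04  1.e-04 -1.e+00] F [-0.9  0.1  0.4] M [-0.03 -0.02 -0.  ] w 60.1 q7 -0.61
```

Emit:
carry_out([
  [0,0,-0.8,0,0,0],
  [0,0,-0.8,0,0,0],
  [0,0,-0.8,0,0,0],
  [0,0,-0.8,0,0,0],
  [0,0,-0.8,0,0,0],
  [0,0,-0.7,0,0,0],
  [0,0,0,0,0,0],
  [0,0,0,0,0,0],
])

```text
time_s: 3.85
eef_pos: [432.3, 131.6, 34.2]
orientation: [-3.07, 0.663, -0.001]
ft_force: [-0.3, -0.2, 0.2]
gripper_width: 0.706
```

```bash
python3 - <<'E'
from h import *
st()
d=shot('side','side1')
P=cloud(d)
m=np.linalg.norm(P-[432,131,45],axis=-1)<60
v,u=np.where(m); print(u.min(),u.max(),v.min(),v.max())
c=(int(u.mean()),int(v.mean())); cv2.imwrite('pics/side1c.png',cv2.resize(d['image'][max(c[1]-50,0):c[1]+50,c[0]-65:c[0]+65,::-1],None,fx=6,fy=6,interpolation=cv2.INTER_CUBIC))
E
```

```text
t 3.85 pos [432.3 131.6  34.2] xyaw -24.36 tz [ 5.e-04  4.e-04 -1.e+00] F [-0.3 -0.2  0.2] M [ 0.03 -0.06 -0.05] w 60.3 q7 -0.44
277 304 180 209
```

View pics/side1c.png

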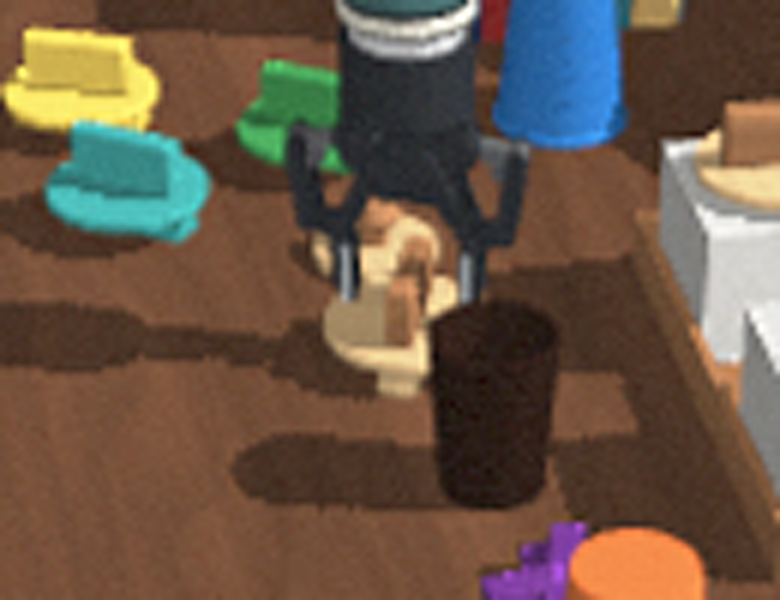

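The side crop shows the bar grip at (410,290), between the two fingers at (347,270) and (470,270), with the dice cup clear. Closing and lifting.

Emit:
carry_out([
  [0,0,0,0,0,0],
  [0,0,0,0,0,0],
  [0,0,0,0,0,0],
  [0,0,0,0,0,0],
  [0,0,0,0,0,0],
  [0,0,0,0,0,0],
], hand=5, force=60)

```text
time_s: 4.65
eef_pos: [432.6, 131.2, 34.3]
orientation: [-3.07, 0.664, -0.001]
ft_force: [-0.7, 0.6, 5.2]
gripper_width: 0.178
```

Emit:
carry_out([
  [0,0,0.4,0,0,0],
  [0,0,1,0,0,0],
  [0,0,1,0,0,0],
  [0,0,1,0,0,0],
  [0,0,1,0,0,0],
  [0,0,1,0,0,0],
  [0,0,0.6,0,0,0],
  [0,0,0,0,0,0],
])

```text
time_s: 5.65
eef_pos: [432.4, 131.3, 184.5]
orientation: [-3.069, 0.663, -0.002]
ft_force: [0.0, -0.0, -2.3]
gripper_width: 0.175
```

```bash
python3 -c "
from h import *
st()"
```

```text
t 5.65 pos [432.4 131.3 184.5] xyaw -24.39 tz [ 0.0015  0.0012 -1.    ] F [ 0.  -0.  -2.3] M [ 0. -0. -0.] w 15.0 q7 -0.65
```

Lid held (15 mm opening, 2.3 N load). Moving over the open pot, yaw to −5°.

Emit:
carry_out([
  [0.4,-0.4,0,0,0,0.3],
  [0.8,-0.8,0,0,0,0.34],
  [0.8,-0.8,0,0,0,0.34],
  [0.8,-0.84,0,0,0,0.34],
  [0.8,-0.84,0,0,0,0.34],
  [0.8,-0.84,0,0,0,0.34],
  [0.8,-0.84,0,0,0,0.34],
  [0.8,-0.84,0,0,0,0.34],
  [0.8,-0.84,0,0,0,0.34],
  [0.8,-0.84,0,0,0,0.34],
  [0.16,-0.3,0,0,0,0.04],
  [0,0,0,0,0,0],
  [0,0,0,0,0,0],
])

```text
time_s: 7.28
eef_pos: [625.3, -72.2, 183.2]
orientation: [-3.138, 0.134, 0.002]
ft_force: [0.3, 0.7, -1.8]
gripper_width: 0.175
```

```bash
python3 - <<'E'
from h import *
st()
d=shot('side','side2'); t=shot('top','top2')
K,T=d['K'],d['extrinsics']
p=T[:3,:3].T@(np.array([631,-73,120])-T[:3,3]); u=int(K[0,0]*p[0]/-p[2]+K[0,2]); v=int(K[1,2]-K[1,1]*p[1]/-p[2]); print(u,v)
a=cv2.resize(d['image'][v-50:v+50,u-60:u+60,::-1],(600,500),interpolation=cv2.INTER_CUBIC)
cv2.imwrite('pics/s2.png',a)
P=cloud(d); rgb=d['image'].astype(int)
m=np.linalg.norm(P[...,:2]-[631,-73],axis=-1)<62
for z0,z1,n in((150,165,'discz'),(85,105,'pottop')):
    Q=P[m&(P[...,2]>z0)&(P[...,2]<z1)]; print(n,len(Q),cv2.minAreaRect(Q[:,:2].astype(np.float32)) if len(Q)>4 else 0, np.median(Q,0))
E
```

```text
t 7.28 pos [625.3 -72.2 183.2] xyaw -4.88 tz [-1.4e-03  9.0e-04 -1.0e+00] F [ 0.3  0.7 -1.8] M [-0.04 -0.02 -0.02] w 14.9 q7 0.22
368 195
discz 32 ((619.5262451171875, -105.78999328613281), (19.205942153930664, 25.114255905151367), 63.81649398803711) [ 617.98848332 -109.60273308  156.04676902]
pottop 579 ((630.80224609375, -73.3955078125), (119.0686264038086, 114.32330322265625), 88.77041625976562) [628.84407209 -77.35924544  95.45590733]
```

View pics/s2.png

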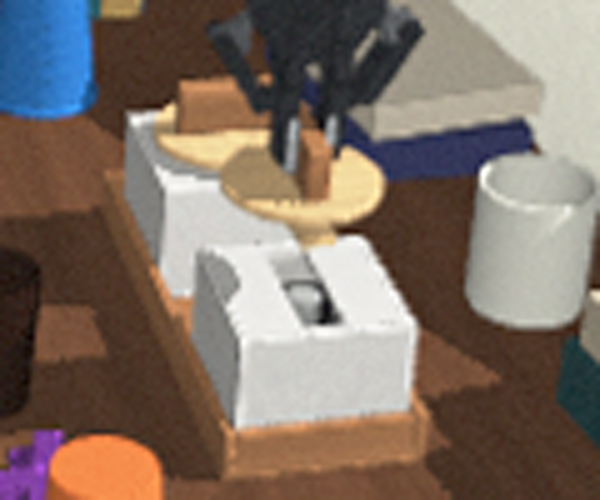

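The side crop shows the held lid level at (303,180), its stem at (315,235), above the slot at (305,285). x still needs about +6 mm. I'll check the disc centre in the camera's frame against the TCP.

```bash
python3 - <<'E'
from h import *
for tag in('side2','top2'):
    d=load(tag);P=cloud(d); c=d['image'].astype(int)
    wood=(c[...,0]>c[...,2]+35)&(c[...,0]>110)
    m=np.linalg.norm(P[...,:2]-[625,-72],axis=-1)<75
    Q=P[m&wood&(P[...,2]>165)&(P[...,2]<183)]
    print(tag,len(Q)); 
    if len(Q)>30:
        h=cv2.convexHull(Q[:,:2].astype(np.float32)); print(cv2.minEnclosingCircle(h),np.median(Q,0),Q.min(0),Q.max(0))
        from scipy.optimize import least_squares
        H=h[:,0]; print(least_squares(lambda p:np.hypot(*(H-p[:2]).T)-50,[625,-72],loss='soft_l1').x)
E
```

```text
side2 338
((623.608642578125, -71.61402130126953), 53.67489242553711) [611.79121115 -86.09080672 175.80943579] [ 576.25410957 -124.76471648  167.15532249] [672.60905947 -18.47255724 182.59491626]
[623.35834942 -73.8944713 ]
top2 36
((637.5828857421875, -31.016983032226562), 25.057235717773438) [637.94581227 -29.23947769 173.33484887] [613.61744609 -38.33262134 166.3926528 ] [661.54829653 -23.39705306 178.00884054]
[624.84717512 -73.29228485]
```

Emit:
carry_out([
  [0.26,0,0,0,0,0],
  [0,0,-0.6,0,0,0],
  [0,0,-0.7,0,0,0],
  [0,0,-0.5,0,0,0],
  [0,0,-0.2,0,0,0],
  [0,0,-0.1,0,0,0],
  [0,0,-0.1,0,0,0],
  [0,0,-0.1,0,0,0],
  [0,0,0,0,0,0],
  [0,0,0,0,0,0],
])

```text
time_s: 8.62
eef_pos: [632.7, -73.5, 126.5]
orientation: [-3.139, 0.135, -0.001]
ft_force: [0.1, 0.5, -1.2]
gripper_width: 0.172
```

```bash
python3 -c "
from h import *
st()"
```

```text
t 8.62 pos [632.7 -73.5 126.5] xyaw -4.93 tz [ 4.e-04  0.e+00 -1.e+00] F [ 0.1  0.5 -1.2] M [-0.04 -0.04  0.01] w 14.7 q7 0.26
```

Lugs are entering the slot with no contact force. Pushing down.

Emit:
carry_out([
  [0,0,-0.12,0,0,0],
  [0,0,-0.12,0,0,0],
  [0,0,-0.12,0,0,0],
  [0,0,-0.12,0,0,0],
  [0,0,-0.12,0,0,0],
  [0,0,0,0,0,0],
  [0,0,0,0,0,0],
])

```text
time_s: 9.5
eef_pos: [633.0, -73.5, 111.7]
orientation: [3.139, -0.135, 0.001]
ft_force: [-0.1, -0.5, 5.5]
gripper_width: 0.18
```

```bash
python3 -c "
from h import *
st()"
```

```text
t 9.5 pos [633.  -73.5 111.7] xyaw -4.93 tz [ 9.e-04 -0.e+00 -1.e+00] F [-0.1 -0.5  5.5] M [ 0.06  0.23 -0.03] w 15.4 q7 0.26
```

Spring force is about 7 N at nearly full depth. One more millimetre, then the quarter-turn clockwise.

Emit:
carry_out([
  [0,0,-0.04,0,0,0],
  [0,0,0,0,0,-0.5],
  [0,0,0,0,0,-0.9],
  [0,0,0,0,0,-0.9],
  [0,0,0,0,0,-0.9],
  [0,0,0,0,0,0],
])

```text
time_s: 10.25
eef_pos: [633.2, -73.6, 110.8]
orientation: [3.077, -0.634, 0.002]
ft_force: [-0.1, 0.3, 5.4]
gripper_width: 0.18
```

```bash
python3 -c "
from h import *
st()"
```

```text
t 10.25 pos [633.2 -73.6 110.8] xyaw -23.31 tz [ 1.4e-03 -6.0e-04 -1.0e+00] F [-0.1  0.3  5.4] M [-0.03  0.14 -0.04] w 15.4 q7 -0.0
```

Emit:
carry_out([
  [0,0,0,0,0,-0.89],
  [0,0,0,0,0,-0.89],
  [0,0,0,0,0,-0.89],
  [0,0,0,0,0,-0.89],
  [0,0,0,0,0,-0.89],
  [0,0,0,0,0,-0.89],
  [0,0,0,0,0,-0.89],
  [0,0,0,0,0,-0.89],
  [0,0,0,0,0,-0.89],
  [0,0,0,0,0,-0.89],
  [0,0,0,0,0,-0.89],
  [0,0,0,0,0,-0.89],
  [0,0,0,0,0,-0.89],
  [0,0,0,0,0,-0.89],
  [0,0,0,0,0,0],
  [0,0,0,0,0,0],
])

```text
time_s: 12.25
eef_pos: [632.6, -73.5, 110.5]
orientation: [2.129, -2.31, -0.0]
ft_force: [-1.3, 0.2, 5.5]
gripper_width: 0.177
```

```bash
python3 -c "
from h import *
st()"
```

```text
t 12.25 pos [632.6 -73.5 110.5] xyaw -94.66 tz [-1.e-04  0.e+00 -1.e+00] F [-1.3  0.2  5.5] M [ 0.17  0.33 -0.1 ] w 15.1 q7 -1.05
```

Turned fully with low torque. Releasing so the spring lifts the lid into the catch, then checking.

Emit:
carry_out([
  [0,0,0,0,0,0],
  [0,0,0,0,0,0],
  [0,0,0,0,0,0],
  [0,0,0,0,0,0],
], hand=32)

```text
time_s: 12.75
eef_pos: [632.5, -73.5, 110.1]
orientation: [2.129, -2.31, -0.0]
ft_force: [1.0, 0.1, 0.7]
gripper_width: 0.373
```

```bash
python3 - <<'E'
from h import *
st()
d=shot('side','side3')
cv2.imwrite('pics/s3.png',cv2.resize(d['image'][140:240,308:428,::-1],(600,500),interpolation=cv2.INTER_CUBIC))
P=cloud(d);c=d['image'].astype(int)
wood=(c[...,0]>c[...,2]+35)&(c[...,0]>110)
m=np.linalg.norm(P[...,:2]-[631,-73],axis=-1)<70
for z0,z1,n in((98,118,'disc'),(122,155,'grip')):
    Q=P[m&wood&(P[...,2]>z0)&(P[...,2]<z1)]; print(n,len(Q),np.percentile(Q[:,2],[5,25,50,75,95]).round(1) if len(Q) else 0, cv2.minAreaRect(Q[:,:2].astype(np.float32)) if len(Q)>5 else 0)
E
```

```text
t 12.75 pos [632.5 -73.5 110.1] xyaw -94.65 tz [-3.e-04 -1.e-04 -1.e+00] F [1.  0.1 0.7] M [ 0.03 -0.02 -0.03] w 31.9 q7 -1.05
disc 299 [104.5 107.8 109.4 110.8 114.8] ((632.10107421875, -81.313720703125), (91.10041809082031, 99.8653564453125), 81.69436645507812)
grip 98 [123.8 128.1 134.8 143.  146.2] ((631.6615600585938, -83.15562438964844), (33.32394027709961, 69.95682525634766), 76.1385269165039)
```

View pics/s3.png

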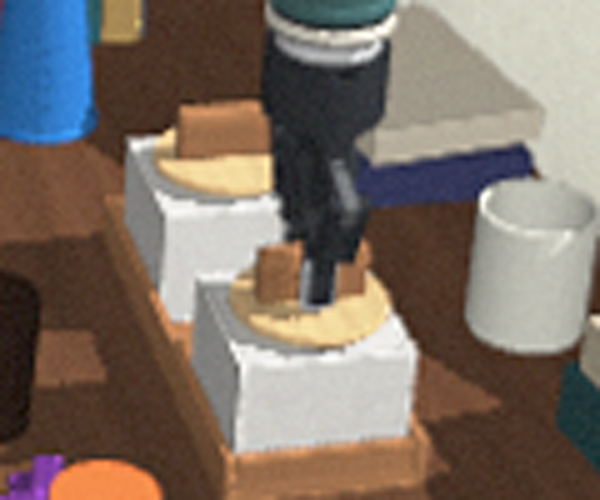

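The lid is locked: the grip runs along pot x at crop (310,275) and the disc top is at about 109 mm (108 expected). Regripping gently a little higher and sliding along +caddy y (0.085, 0.996); 77 mm are needed.

Emit:
carry_out([
  [0,0,0.16,0,0,0],
  [0,0,0,0,0,0],
])

```text
time_s: 13.05
eef_pos: [632.9, -73.6, 114.8]
orientation: [-2.129, 2.31, -0.001]
ft_force: [0.1, 0.5, 0.7]
gripper_width: 0.379
```

Emit:
carry_out([
  [0,0,0,0,0,0],
  [0,0,0,0,0,0],
  [0,0,0,0,0,0],
  [0,0,0,0,0,0],
], hand=5, force=30)

```text
time_s: 13.55
eef_pos: [632.7, -73.4, 114.5]
orientation: [-2.129, 2.31, -0.0]
ft_force: [-1.2, -0.1, 4.2]
gripper_width: 0.18
```

Emit:
carry_out([
  [0.01,0.1,0,0,0,0],
  [0.02,0.2,0,0,0,0],
  [0.03,0.3,0,0,0,0],
  [0.03,0.3,0,0,0,0],
  [0.03,0.3,0,0,0,0],
  [0.03,0.3,0,0,0,0],
  [0.03,0.3,0,0,0,0],
  [0.03,0.3,0,0,0,0],
  [0.03,0.3,0,0,0,0],
  [0.02,0.3,0,0,0,0],
  [0.02,0.2,0,0,0,0],
  [0,0,0,0,0,0],
])

```text
time_s: 15.05
eef_pos: [639.9, -0.0, 114.5]
orientation: [-2.13, 2.308, 0.0]
ft_force: [1.2, -3.8, 4.4]
gripper_width: 0.178
```

```bash
python3 -c "
from h import *
st()"
```

```text
t 15.05 pos [639.9  -0.  114.5] xyaw -94.6 tz [ 3.e-04  6.e-04 -1.e+00] F [ 1.2 -3.8  4.4] M [-0.74  0.04  0.02] w 15.2 q7 -1.17
```

Emit:
carry_out([
  [0,0.06,0,0,0,0],
  [0.01,0.06,0,0,0,0],
  [0,0.04,0,0,0,0],
  [0,0,0,0,0,0],
])

```text
time_s: 15.55
eef_pos: [639.9, 2.2, 114.5]
orientation: [2.128, -2.31, 0.001]
ft_force: [-0.5, -4.8, 4.5]
gripper_width: 0.182
```

Emit:
carry_out([
  [0,0.04,0,0,0,0],
  [0,0.03,0,0,0,0],
  [0,0,0,0,0,0],
])

```text
time_s: 15.92
eef_pos: [639.9, 4.0, 114.5]
orientation: [2.128, -2.31, 0.001]
ft_force: [-0.3, -5.6, 4.2]
gripper_width: 0.182
```

```bash
python3 -c "
from h import *
st()"
```

```text
t 15.93 pos [639.9   4.  114.5] xyaw -94.7 tz [ 4.e-04 -9.e-04 -1.e+00] F [-0.3 -5.6  4.2] M [-1.29  0.05  0.02] w 15.5 q7 -1.18
```

Emit:
carry_out([
  [0,0.04,0,0,0,0],
  [0,0.04,0,0,0,0],
  [0,0,0,0,0,0],
])

```text
time_s: 16.3
eef_pos: [640.0, 6.0, 114.5]
orientation: [2.128, -2.31, 0.001]
ft_force: [-0.5, -4.4, 4.4]
gripper_width: 0.181
```

Emit:
carry_out([
  [0,0.04,0,0,0,0],
  [0,0,0,0,0,0],
])

```text
time_s: 16.55
eef_pos: [640.0, 7.0, 114.5]
orientation: [2.128, -2.31, 0.001]
ft_force: [-0.5, -5.4, 4.0]
gripper_width: 0.183
```

```bash
python3 - <<'E'
from h import *
st()
d=shot('side','side4')
cv2.imwrite('pics/s4.png',cv2.resize(d['image'][130:230,298:418,::-1],(720,600),interpolation=cv2.INTER_CUBIC))
E
```

```text
t 16.55 pos [640.    7.  114.5] xyaw -94.7 tz [ 4.e-04 -9.e-04 -1.e+00] F [-0.5 -5.4  4. ] M [-1.29  0.04  0.03] w 15.7 q7 -1.18
```

View pics/s4.png

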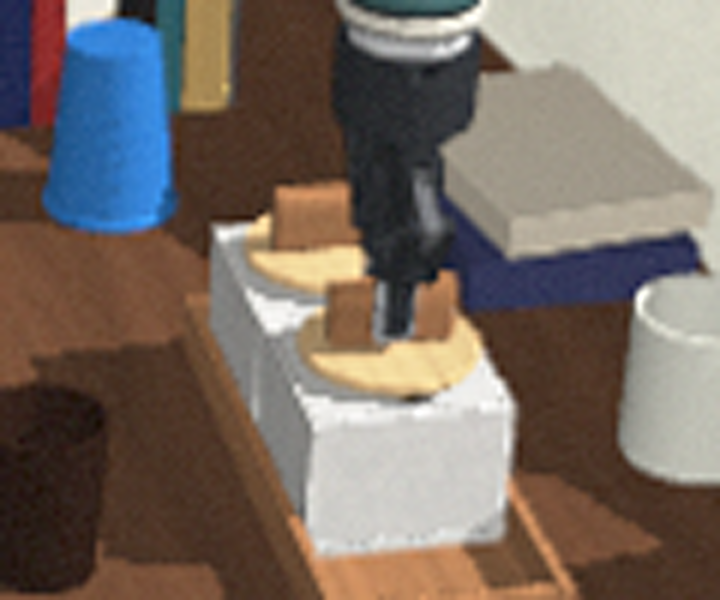

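The pots look nearly flush at crop (260,370), but the force hasn't jumped and a dark spot shows under the lid's front edge (410,398). Checking tilt and gap from depth.

```bash
python3 - <<'E'
from h import *
a=np.radians(-4.9); Rz=np.array([[np.cos(a),-np.sin(a)],[np.sin(a),np.cos(a)]])
for tag in('side0','side4'):
    d=load(tag);P=cloud(d);c=d['image'].astype(int)
    P[...,:2]=P[...,:2]@Rz   # caddy-aligned
    white=(c.min(-1)>95)&(c.max(-1)-c.min(-1)<35)
    v,u=np.mgrid[:400,:640]
    box=(u>298)&(u<418)&(v>130)&(v<250)
    X=P[box&white]; f=np.array([646.9,115.4])@Rz
    X=X[(np.abs(X[:,0]-f[0])<75)&(X[:,1]<f[1]+60)&(X[:,1]>f[1]-270)]
    x=X[:,0]-f[0]; y=X[:,1]-f[1]; z=X[:,2]
    print(tag,'full at',f)
    yc=y[(z<85)].min(); print('front edge y',np.percentile(y[z<85],[1,3]))
    F=(z>30)&(z<85)&(y<yc+12)&(np.abs(x)<50)
    A=np.c_[z[F]-60,x[F],np.ones(F.sum())]; print('front face y=',np.linalg.lstsq(A,y[F],rcond=None)[0].round(4),F.sum())
    T=(np.abs(z-95)<9)&(y<yc+112)&(y>yc+3)
    A=np.c_[y[T]-yc-56,x[T],np.ones(T.sum())]; print('top z=',np.linalg.lstsq(A,z[T],rcond=None)[0].round(4),T.sum())
E
```

```text
side0 full at [634.67865918 170.23445476]
front edge y [-249.91989704 -248.43520902]
front face y= [-3.90000e-03 -5.00000e-03 -2.45321e+02] 323
top z= [2.2600e-02 3.0000e-03 9.5076e+01] 642
side4 full at [634.67865918 170.23445476]
front edge y [-174.89047656 -173.10161265]
front face y= [ 9.800000e-03  5.900000e-03 -1.686129e+02] 397
top z= [2.46000e-02 1.06000e-02 9.52676e+01] 306
```

From depth, the pot centre is now 112.6 mm from the full pot (flush) and the pot is upright within about 0.8°. The last 3 mm or so of push only took up lid play. I'll back off 2.5 mm to centre the lid, then release.

Emit:
carry_out([
  [0,-0.05,0,0,0,0],
  [0,-0.05,0,0,0,0],
  [0,0,0,0,0,0],
])

```text
time_s: 16.98
eef_pos: [639.9, 6.7, 114.2]
orientation: [-2.13, 2.308, 0.002]
ft_force: [0.7, -0.1, 3.6]
gripper_width: 0.184
```

Emit:
carry_out([
  [0,0,0,0,0,0],
  [0,0,0,0,0,0],
  [0,0,0,0,0,0],
  [0,0,0,0,0,0],
], hand=40)

```text
time_s: 17.48
eef_pos: [639.7, 5.4, 114.1]
orientation: [2.129, -2.31, -0.0]
ft_force: [0.3, -0.5, 0.1]
gripper_width: 0.469
```

Emit:
carry_out([
  [0,0,0.2,0,0,0],
  [0,0,0.6,0,0,0],
  [0,0,1,0,0,0],
  [0,0,1,0,0,0],
  [0,0,1,0,0,0],
  [0,0,1,0,0,0],
  [-1,0,0.5,0,0,0],
  [-1,0,0,0,0,0],
  [-1,0,0,0,0,0],
  [-1,0,0,0,0,0],
  [-1,0,0,0,0,0],
  [-1,0,0,0,0,0],
  [0,0,0,0,0,0],
])

```text
time_s: 19.1
eef_pos: [488.9, 5.4, 247.5]
orientation: [-2.127, 2.308, 0.003]
ft_force: [0.0, -0.3, -0.1]
gripper_width: 0.469
```

```bash
python3 - <<'E'
from h import *
st()
d=shot('side','side5');t=shot('top','top5')
a=cv2.resize(d['image'][130:230,298:398,::-1],(400,400),interpolation=cv2.INTER_CUBIC)
b=cv2.resize(t['image'][110:190,270:350,::-1],(400,400),interpolation=cv2.INTER_CUBIC)
cv2.imwrite('pics/s5.png',np.hstack([a,b]))
an=np.radians(-4.9); Rz=np.array([[np.cos(an),-np.sin(an)],[np.sin(an),np.cos(an)]]); f=np.array([646.9,115.4])@Rz
for n,d in(('side',d),('top',t)):
    P=cloud(d);c=d['image'].astype(int);P[...,:2]=P[...,:2]@Rz-f
    wood=(c[...,0]>c[...,2]+35)&(c[...,0]>100); white=(c.min(-1)>95)&(c.max(-1)-c.min(-1)<35)
    m=(np.abs(P[...,0])<70)&(P[...,1]<-53)&(P[...,1]>-172)
    for k,z0,z1,w in(('grip',128,160,wood),('griptop',138,160,wood),('disc',103,116,wood),('pottop',88,102,white),('front',35,85,white)):
        Q=P[m&w&(P[...,2]>z0)&(P[...,2]<z1)]
        if len(Q)>8: r=cv2.minAreaRect(Q[:,:2].astype(np.float32)); print(n,k,len(Q),np.round(r[0],1),np.round(r[1],1),round(r[2],1),'zmed',np.median(Q[:,2]).round(1))
E
```

```text
t 19.1 pos [488.9   5.4 247.5] xyaw -94.67 tz [ 3.0e-04  3.1e-03 -1.0e+00] F [ 0.  -0.3 -0.1] M [ 0.04 -0.01 -0.01] w 40.1 q7 -1.39
side grip 148 [   1.7 -112.2] [27.4 69.4] 82.3 zmed 140.1
side griptop 89 [   1.1 -111.6] [26.3 68.2] 82.3 zmed 143.2
side disc 278 [   0.7 -121.6] [82.5 94.3] 75.2 zmed 109.2
side pottop 285 [   0.5 -112.1] [113.3 118.8] 0.3 zmed 95.8
side front 540 [ -27.8 -139.5] [ 83.6 161.6] 44.6 zmed 60.5
top grip 110 [   5.  -111.1] [64.6 16. ] 0.0 zmed 142.8
top griptop 103 [   4.9 -110.9] [64.6 15.8] 0.4 zmed 143.1
top disc 491 [  10.1 -110.3] [81.3 94.9] 4.6 zmed 107.3
top pottop 303 [   1.  -111.1] [112.7 116. ] 0.1 zmed 94.0
top front 23 [ -0.4 -61.1] [ 24.  110.7] 82.1 zmed 62.5
```

View pics/s5.png

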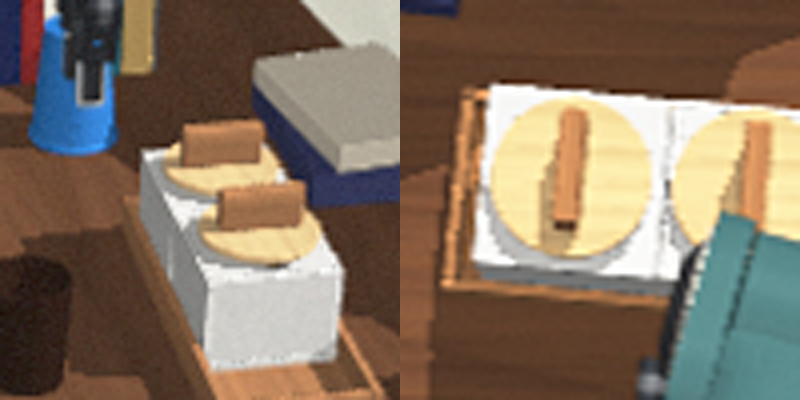

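The pots are flush with no visible gap. The grip is along pot x, its top at 143 mm (144 expected when locked), and the arm is clear. Handing in.

```bash
python3 -c "
from h import *
print(order.close_job())"
```

```text
the job is handed in; nothing more can be done
None
```

The bar-grip lid is on the open pot and locked, and the pot is flush against the other one. I handed the job in at about 19 s of the 54 s allowed; no verdict was reported. I pushed the lid down against about 7 N of spring force, turned it 90° clockwise and let go so it sprang into the catch. I then regripped it, slid the pot about 77 mm, released it and moved the arm clear.

**Last checks:**
- **Position:** the pot centres are about 112 mm apart, with no visible gap.
- **Lock:** the grip is within about 1° of the pot's x in the top view (the side view's coarser fit read about 8° off). Its top is at 143 mm, where a locked lid should be at 144, and the disc top is at 107–109 mm (108 expected).
- **Arm:** it is clear of everything and reads about 0 N.

**Disagreements:**
- **Slide:** the force never jumped on contact, and the gripper travelled about 3–4 mm farther than the pot, which I put down to play in the lid. I backed off before releasing.
- **Centring:** the top view put the grip about 4 mm off along x, probably because the arm hid part of it. The side view read about 1 mm.
- **Bystanders:** I did not re-measure them at the end. The path stayed clear of them, and I felt no unexpected contact.

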